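# Check two centrifuge tube adapters with the bore gauge

### The job

Two orange tube adapters for the centrifuge stand on the lab bench; sort them by whether they go into the bore of the aluminium gauge block. Slide the one that fits down into the bore until it stands on the bottom and leave it standing there; stand the one that is too wide upright inside the red reject tray.

Things in the scene. Friction and masses are not known exactly. Their poses are not given: they have to be found in the camera images.
- adapter_narrow: the adapter that fits: plain orange plastic tube standing on end, outer diameter 36 mm, inner 29 mm, 100 mm tall, about 60 g. Origin at the centre of its lower end, z up along the tube. It can be gripped across its outside at any yaw. Standing in the bore, it rises 50 mm above the block.
- adapter_wide: the adapter that is too wide: plain orange plastic tube standing on end, outer diameter 58 mm, inner 29 mm, 100 mm tall, about 140 g. Origin at the centre of its lower end, z up along the tube. It can be gripped across its outside at any yaw.
- bore_mouth (a point): centre of the mouth of the gauge's bore, level with the top face of the block, z up. The block is aluminium with a green band around its foot, 100 x 100 x 55 mm high, fixed to the bench. One upright blind bore, 50 mm in diameter and 50 mm deep (its bottom is 5 mm above the bench); the mouth has a lead-in chamfer of 6 mm, so it is about 62 mm wide at the top face.
- tray: red open reject tray, 150 x 150 mm outside, 35 mm high, walls and floor 4 mm thick, fixed to the bench. Origin at the centre of its underside, z up; x and y along its sides.

How it is judged:
At the end, for the whole second after the job is handed in: Narrow adapter in the bore: lower end at least 44 mm below the mouth, within 15 mm of the bore axis. Wide adapter on the red tray's floor: axis within 60 mm of the tray centre along both sides, lower end under 10 mm above the tray's underside. Both within 10 degrees of upright, at rest (horizontal distance between adapter_narrow and bore_mouth below 0.015 m and z of adapter_narrow in the frame of bore_mouth below -0.044 m and angle between each of adapter_narrow, adapter_wide's own z axis and vertical below 0.17 rad and linear speed of each of adapter_narrow, adapter_wide below 0.03 m/s and x of adapter_wide in the frame of tray between -0.06 and 0.06 m and y of adapter_wide in the frame of tray between -0.06 and 0.06 m and z of adapter_wide in the frame of tray below 0.01 m); the robot touches nothing.
It also fails if it takes over 54 s, if anything falls off the work surface, if the arm or the gripper's body presses on something with over 40 N, if the wrist force passes 120 N, or if a joint passes its speed limit or range.

### The arm

A 6-joint arm with a two-finger parallel gripper is mounted at the origin on the work surface. World frame = base frame: x ahead of the robot, y to its left, z up, the work surface at z = 0. Lengths are in m, angles in rad, forces in N, time in s.
With the tool pointing down it reaches from about 0.35 to 0.975 m from the base axis. Payload 4.9 kg.
Tool frame: the origin (TCP) lies midway between the tips of the shut fingers; the grasp point (between the pads) lies manip.grip_point_offset behind it (manip.grip_point_offset is the distance from the TCP to the grasp point, in m); z points along the fingers, y is the direction in which the jaws open and shut (so a half turn about z gives the same grasp; the last joint's range is limited). The gripper opens to 85 mm and grips with 20 to 120 N. Pads are 22 mm wide; open, the fingers measure 114 mm over their backs; the gripper's body (76 mm by 85 mm) begins 54 mm behind the grasp point. The pads swing forward as they close: fully open they stand 13 mm farther back than shut.
Start: joints at [1.06, 0.053, 1.613, -0, 1.476, -0.119], TCP at [0.239, 0.578, 0.231] pointing down, gripper open.
Joint ranges: [-3.01, 3.01], [-1.01, 2.22], [0.06, 2.58], [-1.02, 4.17], [0.09, 2.62], [-3.14, 3.14]. Speed limits (rad/s): [2.57, 2.57, 3.14, 3.14, 3.14, 3.14].

### API

Orientations are given as a unit quaternion [w, x, y, z].
In Python, from cell import manip, imaging gives the robot as it stands.
- The arm moves only by the tool step_arm, never from a script. Its argument "motion" is a list of rows, each a list of 3 entries, a list of its own where there are three numbers: the shift along the tool's x, y, z scaled (see below), then the turn, a rotation vector about the tool's x, y, z scaled (see below), then the opening, from -1 (shut) to 1 (fully open). In form: [[[x, y, z], [rx, ry, rz], fingers], ...]. A call has 1 to 12 rows; each row shifts and turns the commanded pose from where the row before left it, along the tool's axes as they then stand; what a row does not reach is not made up. The controller multiplies each number of a shift by 0.02 m and each number of a turn by 0.1 rad. A row lasts 1/10 s, in which the tool goes at most 50 mm and 8.59 degrees, less where a joint would pass 70% of its speed; a pose out of reach is approached as far as the arm can. A call with a number of a shift or a turn outside -1 to 1 is refused whole. A call with a gripper value outside its range is refused whole. The fingers move at their own pace and stop on an object; "grip_force" is the grip in N (left out, the last holds). Time passes only in rows, so rows that do not move let the fingers close. It gives the time, the measured TCP pose, the force and the opening at its end, in the units of the state.
- manip.read_state(): the state, without advancing time (a new reading comes with each control period).
- imaging.capture(name): name is "side" or "top"; returns the picture (480x640x3 uint8, red, green, blue); there is no depth.
- imaging.camera_model(name): a dict with "K" (3x3 intrinsics, pixels), "extrinsics" (4x4, takes a point from camera to world coordinates). Camera axes: x right, y down, z forward; pixel columns grow to the right and rows downward; lengths in m; the calibration is good to about 2 mm. A picture is of the moment at which its call begins. camera_model takes no time and is no camera call.
- manip.job_done(): hands the job in, once; it reports no verdict.
The state is a dict: "clock": time; "qpos": joint angles; "qvel": joint speeds; "joint_torque": joint torques, N m; "ee_pos": TCP position; "ee_rot": TCP orientation; "force": force on the tool from outside, world axes, zero at the start; "moment": the same for the moment, N m; "width": finger opening in m.
Only numpy, scipy, OpenCV 4.12 (cv2) and the standard library are available. Lean on these libraries where they do the work, as an engineer would, in place of code of your own. Each camera call takes 0.05 s, during which the arm holds its last target. There are 200 camera calls.

## Working session

There is one attempt and no reset: what is moved stays moved. The work goes in short steps, Python scripts to look and compute and a tool call to move; the robot and the scene stay as the last step left them, time stands still between calls to the robot, and variables do not carry over. Pictures are saved under pics/ and viewed, about 8 in all and at most 12, crops included, and the job is handed in when it is done.

Besides the shell and the picture viewer there is one more tool, called as name(argument=value, ...) on one line, values as JSON. step_arm: Moves the arm, as the interface text tells. Its arguments: {"type":"object","properties":{"motion":{"type":"array","items":{"type":"array"}},"grip_force":{"type":"number"}},"required":["motion"]}

```bash
mkdir -p pics; python3 - <<'E'
from cell import manip, imaging
import cv2
print(manip.read_state(), manip.grip_point_offset)
for n in("side","top"):
    im=imaging.capture(n); cv2.imwrite(f"pics/{n}0.png",im[:,:,::-1])
    print(n,imaging.camera_model(n))
E
```

```text
{'clock': 0.0, 'qpos': array([ 1.06000690e+00,  5.33631892e-02,  1.61429198e+00,  3.54910627e-07,
        1.47603082e+00, -1.18987398e-01]), 'qvel': array([ 0.00143675, -0.00151647,  0.00121717, -0.00074041,  0.00038481,
       -0.00029586]), 'joint_torque': array([-2.07628385e-03, -3.93658769e+01, -3.70184040e+01, -1.53627734e-04,
        6.81177320e-03, -1.89747840e-05]), 'ee_pos': array([0.23834075, 0.57708805, 0.23006032]), 'ee_rot': array([-3.24332683e-04,  1.94650304e-01,  9.80872144e-01, -9.95152046e-04]), 'force': array([-0.81689846, -0.09321853, -0.05919211]), 'moment': array([-0.02633622,  0.00246723,  0.00772837]), 'width': 0.08548471376674054} 0.0187
side {'K': array([[580.3281151 ,   0.        , 322.67469746],
       [  0.        , 580.3281151 , 239.98254492],
       [  0.        ,   0.        ,   1.        ]]), 'extrinsics': array([[ 0.99928501, -0.01013218,  0.03642528,  0.48134024],
       [-0.03356934, -0.68101108,  0.73150326, -0.85734256],
       [ 0.01739429, -0.73220301, -0.68086429,  0.8734854 ],
       [ 0.        ,  0.        ,  0.        ,  1.        ]])}
top {'K': array([[506.3732729 ,   0.        , 313.10085582],
       [  0.        , 506.3732729 , 247.0222968 ],
       [  0.        ,   0.        ,   1.        ]]), 'extrinsics': array([[-0.01243131, -0.99875646,  0.04828038,  0.48104626],
       [-0.99937289,  0.01080898, -0.03371926,  0.0154327 ],
       [ 0.03315547, -0.04866928, -0.9982645 ,  1.14551273],
       [ 0.        ,  0.        ,  0.        ,  1.        ]])}
```

View pics/top0.png

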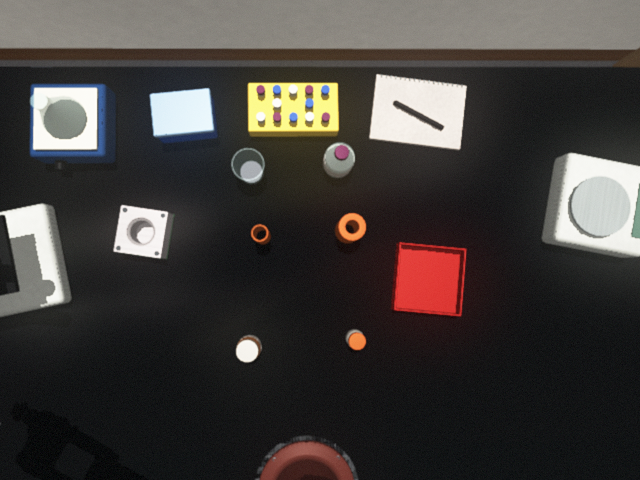

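View pics/side0.png

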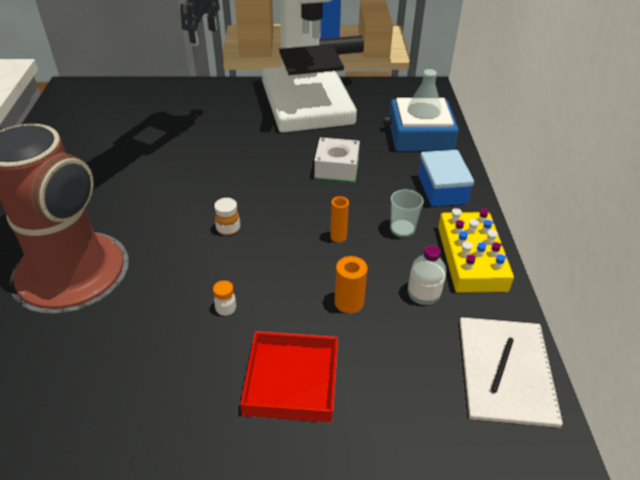

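The top view shows the narrow tube at (260,234), the wide tube at (351,228), the block at (142,232) and the tray at (430,280). In the side view the tubes are at (340,219) and (350,285), and the block's top face is at (338,153). Next I turn these into positions.

```bash
cat > h.py <<'E'
import cv2, numpy as np
from cell import manip, imaging
def ray(n,uv):
    m=imaging.camera_model(n); E=m["extrinsics"]
    return E[:3,3], E[:3,:3]@np.linalg.solve(m["K"],[uv[0],uv[1],1])
def plane(n,uv,z):
    o,d=ray(n,uv); return o+d*(z-o[2])/d[2]
def tri(a,b):
    A=np.zeros((3,3));B=np.zeros(3);P=[]
    for n,uv in(("side",a),("top",b)):
        o,d=ray(n,uv);d=d/np.linalg.norm(d);M=np.eye(3)-np.outer(d,d);A+=M;B+=M@o
    return np.linalg.solve(A,B)
def blobs(im,lo,hi,amin=80):
    h=cv2.cvtColor(im,cv2.COLOR_RGB2HSV); m=cv2.inRange(h,np.array(lo),np.array(hi))
    m=cv2.morphologyEx(m,cv2.MORPH_CLOSE,np.ones((3,3)))
    cs,_=cv2.findContours(m,cv2.RETR_EXTERNAL,cv2.CHAIN_APPROX_NONE)
    return [c for c in cs if cv2.contourArea(c)>amin]
def cen(c):
    M=cv2.moments(cv2.convexHull(c)); return M["m10"]/M["m00"],M["m01"]/M["m00"]
E
python3 - <<'E'
from h import *
np.set_printoptions(precision=4,suppress=True)
for n in("side","top"):
    im=cv2.imread(f"pics/{n}0.png")[:,:,::-1].copy()
    for nm,lo,hi,z in(("orange",(6,150,60),(18,255,255),.05),("red",(0,150,60),(4,255,255),.018),("white",(0,0,150 if n=="side" else 190),(180,50,255),.055)):
        for c in blobs(im,lo,hi):
            u=cen(c); r=cv2.minAreaRect(c)
            if nm=="white" and not 1000<cv2.contourArea(c)<4500: continue
            print(n,nm,np.round(u,1),cv2.contourArea(c),cv2.boundingRect(c),"rect",np.round(r[0],1),np.round(r[1],1),round(r[2]),plane(n,u,z),plane(n,r[0],z))
E
```

```text
side orange [222.8 289.3] 303.5 (213, 280, 21, 20) rect [223.  289.5] [19. 20.] 90 [ 0.3309 -0.1074  0.05  ] [ 0.3312 -0.108   0.05  ]
side orange [350.  283.8] 1551.5 (334, 256, 34, 57) rect [350.4 284.1] [31.4 56.8] 4 [ 0.574  -0.0975  0.05  ] [ 0.5746 -0.0983  0.05  ]
side orange [ 63.5 263.4] 3118.0 (15, 219, 107, 89) rect [ 66.1 264. ] [ 80.2 110.4] 76 [ 0.0109 -0.033   0.05  ] [ 0.0164 -0.0347  0.05  ]
side orange [226.9 218. ] 129.5 (215, 212, 24, 13) rect [227.  218.7] [10.7 23.3] 82 [0.3205 0.1002 0.05  ] [0.321  0.0978 0.05  ]
side orange [338.9 218.5] 710.0 (330, 196, 19, 47) rect [339.1 219. ] [17.4 46.1] 2 [0.563  0.0952 0.05  ] [0.5633 0.0938 0.05  ]
side orange [  7.1 205.7] 80.5 (0, 188, 17, 37) rect [  7.  206.5] [39.4  5.7] 66 [-0.1631  0.148   0.05  ] [-0.1624  0.1454  0.05  ]
side orange [ 31.2 175.7] 471.5 (0, 142, 64, 72) rect [ 40.5 179.7] [53.6 65.8] 67 [-0.147   0.2573  0.05  ] [-0.1209  0.2419  0.05  ]
side red [290.3 376.9] 7526.0 (240, 331, 98, 91) rect [288.6 376.1] [93.4 86.5] 4 [ 0.4597 -0.2841  0.018 ] [ 0.4567 -0.2824  0.018 ]
side white [446.8 167.4]
[... 837 characters left out ...]
 [ 0.5759 -0.1035  0.05  ] [ 0.5764 -0.1027  0.05  ]
top red [428.6 278.9] 4794.5 (391, 242, 76, 75) rect [428.7 278.7] [71.6 69.6] 5 [ 0.4614 -0.2808  0.018 ] [ 0.4616 -0.2809  0.018 ]
top white [140.4 231.2] 2143.5 (114, 205, 54, 53) rect [140.3 231.2] [47.5 47.5] 9 [0.5716 0.3474 0.055 ] [0.5716 0.3475 0.055 ]
top white [ 34.9 249.8] 2047.0 (0, 204, 63, 102) rect [ 31.7 256.3] [100.   45.5] 79 [0.5343 0.5682 0.055 ] [0.5206 0.5748 0.055 ]
top white [181.2 111.6] 2307.5 (151, 89, 62, 46) rect [181.2 111.6] [41.  58.7] 84 [0.8306 0.2608 0.055 ] [0.8307 0.2609 0.055 ]
top white [ 64.4 118.3] 3775.5 (33, 88, 64, 62) rect [ 64.5 118.5] [61. 63.] 90 [0.8165 0.5098 0.055 ] [0.8161 0.5096 0.055 ]
```

step_arm(motion=[[[0, 0, 0], [0, 0, -0.979], 1], [[0, 0, 0], [0, 0, -0.979], 1], [[0, 0, 0], [0, 0, -0.979], 1], [[0, 0, 0], [0, 0, -0.979], 1], [[-0.65, -1, 0], [0, 0, 0], 1], [[-0.65, -1, 0], [0, 0, 0], 1], [[-0.65, -1, 0], [0, 0, 0], 1], [[-0.65, -1, 0], [0, 0, 0], 1], [[-0.65, -1, 0], [0, 0, 0], 1], [[-0.65, -1, 0], [0, 0, 0], 1], [[-0.65, -1, 0], [0, 0, 0], 1], [[-0.65, -1, 0], [0, 0, 0], 1]])

```text
clock: 1.3
ee_pos: [0.3428, 0.4165, 0.2307]
ee_rot: [-0.0, 0.0, 1.0, -0.0]
force: [0.0, 0.8, 0.2]
width: 0.0858
```

step_arm(motion=[[[-0.65, -1, 0], [0, 0, 0], 1], [[-0.65, -1, 0], [0, 0, 0], 1], [[-0.65, -1, 0], [0, 0, 0], 1], [[-0.65, -1, 0], [0, 0, 0], 1], [[-0.65, -1, 0], [0, 0, 0], 1], [[-0.65, -1, 0], [0, 0, 0], 1], [[-0.65, -1, 0], [0, 0, 0], 1], [[-0.65, -1, 0], [0, 0, 0], 1], [[-0.65, -1, 0], [0, 0, 0], 1], [[-0.65, -1, 0], [0, 0, 0], 1], [[-0.65, -1, 0], [0, 0, 0], 1], [[-0.65, -1, 0], [0, 0, 0], 1]])

```text
clock: 2.5
ee_pos: [0.4987, 0.1766, 0.2307]
ee_rot: [-0.0, 0.0, 1.0, -0.0]
force: [-0.2, 0.7, -0.9]
width: 0.0855
```

step_arm(motion=[[[-0.65, -1, 0], [0, 0, 0], 1], [[-0.65, -1, 0], [0, 0, 0], 1], [[-0.65, -1, 0], [0, 0, 0], 1], [[-0.65, -1, 0], [0, 0, 0], 1], [[0, 0, 0], [0, 0, 0], 1], [[0, 0, 0], [0, 0, 0], 1]])

```text
clock: 3.1
ee_pos: [0.5502, 0.0975, 0.2307]
ee_rot: [-0.001, 0.001, 1.0, 0.0]
force: [-0.2, 0.1, 0.6]
width: 0.0855
```

step_arm(motion=[[[-0.7, -0.2, 0.5], [0, 0, 0], 1], [[0, 0, 1], [0, 0, 0], 1], [[0, 0, 1], [0, 0, 0], 1], [[0, 0, 1], [0, 0, 0], 1], [[0, 0, 1], [0, 0, 0], 1], [[0, 0, 1], [0, 0, 0], 1], [[0, 0, 1], [0, 0, 0], 1], [[0, 0, 1], [0, 0, 0], 1], [[0, 0, 0.9], [0, 0, 0], 1], [[0, 0, 0], [0, 0, 0], 1]])

```text
clock: 4.1
ee_pos: [0.5615, 0.0945, 0.0601]
ee_rot: [-0.003, -0.001, 1.0, 0.0]
force: [-0.1, 0.7, -0.2]
width: 0.0852
```

step_arm(motion=[[[0, 0, 0], [0, 0, 0], -1], [[0, 0, 0], [0, 0, 0], -1], [[0, 0, 0], [0, 0, 0], -1], [[0, 0, 0], [0, 0, 0], -1], [[0, 0, 0], [0, 0, 0], -1], [[0, 0, 0], [0, 0, 0], -1], [[0, 0, 0], [0, 0, 0], -1], [[0, 0, 0], [0, 0, 0], -1], [[0, 0, 0], [0, 0, 0], -1], [[0, 0, 0], [0, 0, 0], -1]], grip_force=35)

```text
clock: 5.1
ee_pos: [0.5657, 0.0935, 0.0648]
ee_rot: [0.001, 0.0, 1.0, 0.0]
force: [-0.1, -0.2, 6.5]
width: 0.0361
```

step_arm(motion=[[[0, 0, -0.5], [0, 0, 0], -1], [[0, 0, -1], [0, 0, 0], -1], [[0, 0, -1], [0, 0, 0], -1], [[0, 0, -1], [0, 0, 0], -1], [[0, 0, -1], [0, 0, 0], -1], [[0, 0, -1], [0, 0, 0], -1], [[-0.33, 0.68, -0.5], [0, 0, 0], -1], [[0, 1, 0], [0, 0, 0], -1], [[0, 1, 0], [0, 0, 0], -1], [[0, 1, 0], [0, 0, 0], -1], [[0, 1, 0], [0, 0, 0], -1], [[0, 1, 0], [0, 0, 0], -1]])

```text
clock: 6.3
ee_pos: [0.5708, 0.2088, 0.1825]
ee_rot: [-0.001, -0.0, 1.0, 0.0]
force: [0.2, -0.9, -0.9]
width: 0.0357
```

step_arm(motion=[[[0, 1, 0], [0, 0, 0], -1], [[0, 1, 0], [0, 0, 0], -1], [[0, 1, 0], [0, 0, 0], -1], [[0, 1, 0], [0, 0, 0], -1], [[0, 1, 0], [0, 0, 0], -1], [[0, 1, 0.5], [0, 0, 0], -1], [[0, 1, 1], [0, 0, 0], -1], [[0, 0, 1], [0, 0, 0], -1], [[0, 0, 0], [0, 0, 0], -1], [[0, 0, 0], [0, 0, 0], -1], [[0, 0, 0], [0, 0, 0], -1]])

```text
clock: 7.4
ee_pos: [0.5719, 0.3474, 0.1345]
ee_rot: [0.001, 0.0, 1.0, 0.0]
force: [-0.2, -0.3, -0.3]
width: 0.036
```

```bash
python3 - <<'E'
from h import *
s=imaging.capture("side");t=imaging.capture("top")
a=cv2.resize(s[100:220,270:400],None,fx=4,fy=4);b=cv2.resize(t[170:290,80:150],None,fx=4,fy=4)
cv2.imwrite("pics/c1.png",np.hstack([a,b])[:,:,::-1])
for n,im in(("side",s),("top",t)):
    for c in blobs(im,(6,150,60),(18,255,255)):
        print(n,np.round(cen(c),1),cv2.boundingRect(c))
print(manip.read_state()["ee_pos"])
E
```

```text
side [222.8 289.3] (213, 280, 21, 20)
side [350.  283.8] (334, 256, 34, 57)
side [ 84.4 255.3] (73, 220, 30, 66)
side [226.9 218. ] (215, 212, 24, 13)
side [336.2 130.6] (329, 108, 17, 41)
side [301.8  17.4] (291, 9, 25, 20)
side [331.3  18. ] (314, 0, 32, 40)
top [357.2 341.2] (349, 333, 18, 18)
top [350.4 227.4] (335, 212, 32, 31)
[0.57213213 0.34729915 0.13500009]
```

View pics/c1.png

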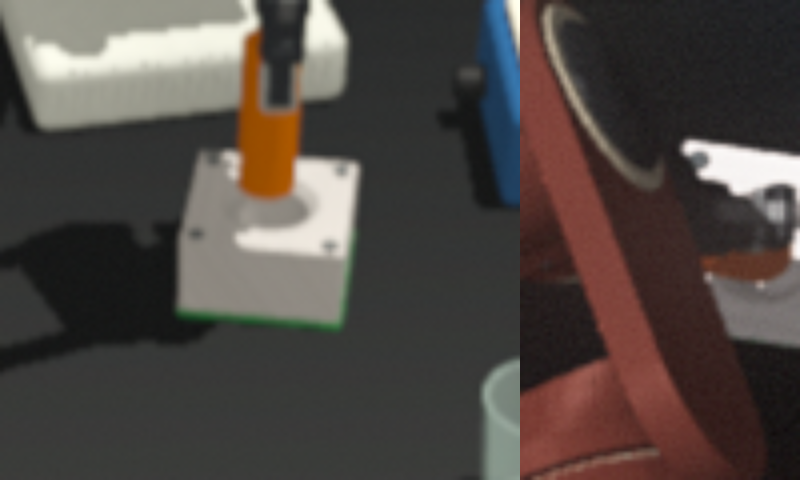

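```bash
python3 - <<'E'
from h import *
print("screws",plane("side",(270+270/4,100+201.5/4),.055))
o,d=ray("side",(270+267/4,100+195/4)); print("bottom front edge x at z .07",plane("side",(270+267/4,100+195/4),.072))
t=cv2.imread("pics/top0.png");cs=[]
print("screws top",plane("top",(np.mean([124,165,119,159]),np.mean([210,215,248,254])),.055))
b=cv2.resize(t[195:270,100:180],None,fx=7,fy=7,interpolation=cv2.INTER_CUBIC);cv2.imwrite("pics/b.png",b)
E
```

```text
screws [0.57297226 0.34839586 0.055     ]
bottom front edge x at z .07 [0.56960022 0.33035261 0.072     ]
screws top [0.57041674 0.34445393 0.055     ]
```

View pics/b.png

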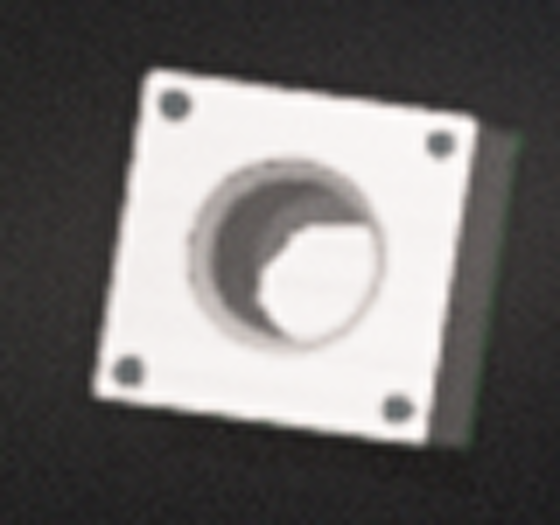

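step_arm(motion=[[[0, 0, 0.5], [0, 0, 0], -1], [[0, 0, 0.5], [0, 0, 0], -1], [[0, 0, 0.5], [0, 0, 0], -1], [[0, 0, 0.5], [0, 0, 0], -1], [[0, 0, 0.5], [0, 0, 0], -1], [[0, 0, 0.4], [0, 0, 0], -1], [[0, 0, 0.15], [0, 0, 0], -1], [[0, 0, 0], [0, 0, 0], -1], [[0, 0, 0], [0, 0, 0], -1]])

```text
clock: 8.4
ee_pos: [0.5715, 0.3473, 0.0727]
ee_rot: [0.0, 0.0, 1.0, 0.0]
force: [-0.1, -0.3, -1.6]
width: 0.0359
```

step_arm(motion=[[[0, 0, 0.1], [0, 0, 0], -1], [[0, 0, 0.1], [0, 0, 0], -1], [[0, 0, 0], [0, 0, 0], -1], [[0, 0, 0], [0, 0, 0], -1]])

```text
clock: 8.8
ee_pos: [0.572, 0.3474, 0.0698]
ee_rot: [0.001, 0.0, 1.0, 0.0]
force: [-0.3, -1.1, 5.3]
width: 0.036
```

step_arm(motion=[[[0, 0, 0], [0, 0, 0], 1], [[0, 0, 0], [0, 0, 0], 1], [[0, 0, 0], [0, 0, 0], 1], [[0, 0, 0], [0, 0, 0], 1], [[0, 0, 0], [0, 0, 0], 1], [[0, 0, 0], [0, 0, 0], 1], [[0, 0, -0.5], [0, 0, 0], 1], [[0, 0, -1], [0, 0, 0], 1], [[0, 0, -1], [0, 0, 0], 1], [[0, 0, -1], [0, 0, 0], 1], [[0, 0, -1], [0, 0, 0], 1], [[0, 0, -1], [0, 0, 0], 1]])

```text
clock: 10.0
ee_pos: [0.5713, 0.3472, 0.1802]
ee_rot: [0.0, 0.0, 1.0, 0.0]
force: [0.4, -0.6, -0.1]
width: 0.0852
```

step_arm(motion=[[[0, 0, -0.5], [0, 0, 0], 1], [[0, -1, 0], [0, 0, 0], 1], [[0, -1, 0], [0, 0, 0], 1], [[0, -1, 0], [0, 0, 0], 1], [[0, -1, 0], [0, 0, 0], 1], [[0, -1, 0], [0, 0, 0], 1], [[0, -1, 0], [0, 0, 0], 1], [[0, -1, 0], [0, 0, 0], 1], [[0, -1, 0], [0, 0, 0], 1], [[0, -1, 0], [0, 0, 0], 1], [[0, -1, 0], [0, 0, 0], 1], [[0, -1, 0], [0, 0, 0], 1]])

```text
clock: 11.2
ee_pos: [0.5704, 0.1249, 0.1875]
ee_rot: [-0.001, 0.001, 1.0, -0.0]
force: [1.2, 0.6, 0.8]
width: 0.0855
```

```bash
python3 - <<'E'
from h import *
s=imaging.capture("side");t=imaging.capture("top")
a=cv2.resize(s[90:220,270:400],None,fx=3,fy=3);b=cv2.resize(t[170:300,80:210],None,fx=3,fy=3)
cv2.imwrite("pics/c2.png",np.hstack([a,b])[:,:,::-1])
print(manip.read_state()["ee_pos"])
S={};
for n,im in(("side",s),("top",t)):
    for c in blobs(im,(6,150,60),(18,255,255)):
        print(n,np.round(cen(c),1),cv2.boundingRect(c))
E
```

```text
[0.57061456 0.12402154 0.18749491]
side [ 48. 300.] (27, 293, 42, 15)
side [222.9 289.3] (213, 280, 21, 20)
side [350.  283.8] (334, 256, 34, 57)
side [ 85.8 251.5] (51, 216, 71, 70)
side [227.  218.1] (215, 212, 24, 13)
side [ 54.1 177.6] (23, 147, 56, 66)
side [334.9 142.5] (329, 129, 13, 27)
side [ 44.6 118.7] (37, 113, 15, 12)
side [ 75.1 104.6] (55, 88, 35, 35)
side [321.3   3.2] (293, 0, 53, 8)
side [245.5   9.3] (211, 0, 69, 24)
side [37.2 44.8] (11, 0, 52, 95)
top [357.1 341.2] (349, 333, 18, 18)
top [135.  230.7] (127, 223, 17, 17)
top [350.5 227.4] (335, 212, 32, 31)
```

View pics/c2.png

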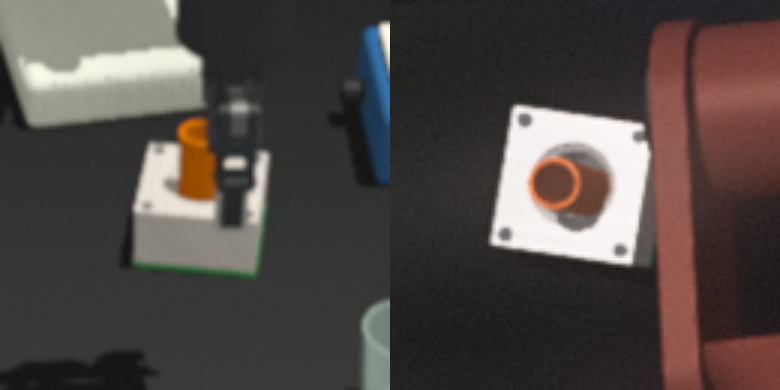

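The top crop shows the narrow tube standing in the bore, with its rim near (135,230) and the block's screw pattern around it. The side crop shows it upright. Next is the wide one.

step_arm(motion=[[[-0.15, -1, 0], [0, 0, 0], 1], [[0, -1, 0], [0, 0, 0], 1], [[0, -1, 0], [0, 0, 0], 1], [[0, -1, 0], [0, 0, 0], 1], [[0, -1, 0], [0, 0, 0], 1], [[0, -1, 0], [0, 0, 0], 1], [[0, -1, 0], [0, 0, 0], 1], [[0, -1, 0], [0, 0, 0], 1], [[0, -1, 0], [0, 0, 0], 1], [[0, -1, 0], [0, 0, 0], 1], [[0, -1, 0], [0, 0, 0], 1], [[0, -0.4, 0], [0, 0, 0], 1]])

```text
clock: 12.5
ee_pos: [0.5736, -0.1022, 0.1878]
ee_rot: [-0.0, 0.001, 1.0, 0.0]
force: [0.2, 0.1, 0.3]
width: 0.085
```

step_arm(motion=[[[0, 0, 0], [0, 0, 0], 1], [[0, 0, 0], [0, 0, 0], 1], [[0, 0, 0], [0, 0, 0], 1]])

```text
clock: 12.8
ee_pos: [0.574, -0.1, 0.1882]
ee_rot: [-0.0, -0.0, 1.0, 0.0]
force: [-0.2, 0.3, -1.0]
width: 0.0854
```

```bash
python3 - <<'E'
from h import *
s=imaging.capture("side");t=imaging.capture("top")
a=cv2.resize(s[180:320,280:420],None,fx=3,fy=3);b=cv2.resize(t[60:300,60:240],None,fx=2,fy=2)
a=cv2.copyMakeBorder(a,0,60,0,0,0)
cv2.imwrite("pics/c3.png",np.hstack([a,b])[:,:,::-1])
print(manip.read_state()["ee_pos"], tri((350,283.8),(350.4,227.4)))
for n,im in(("side",s),("top",t)):
    for c in blobs(im,(6,150,60),(18,255,255)):
        print(n,np.round(cen(c),1),cv2.boundingRect(c))
print(plane("top",(135,230.7),.105))
E
```

```text
[ 0.57411313 -0.10004147  0.18826977] [ 0.5743748  -0.1026786   0.05568012]
side [222.8 289.3] (213, 280, 21, 20)
side [350.1 283.9] (334, 256, 34, 57)
side [111.1 256.9] (100, 243, 22, 30)
side [ 57.3 274.5] (23, 232, 69, 76)
side [226.9 218. ] (215, 212, 24, 13)
side [ 46.3 184.5] (21, 153, 48, 66)
side [333.7 141.1] (329, 129, 11, 27)
side [ 78.8 136.4] (61, 121, 36, 27)
side [111.8 115.6] (93, 94, 38, 47)
side [386.8  77.3] (374, 52, 26, 54)
side [351.6  60.5] (324, 49, 48, 23)
side [209.   40.4] (169, 18, 89, 49)
side [150.2   9.2] (131, 0, 35, 22)
side [76.2 48.7] (52, 0, 47, 97)
top [350.1 236.2] (342, 229, 20, 14)
top [134.9 230.7] (127, 223, 17, 17)
[0.56859829 0.34298555 0.105     ]
```

View pics/c3.png

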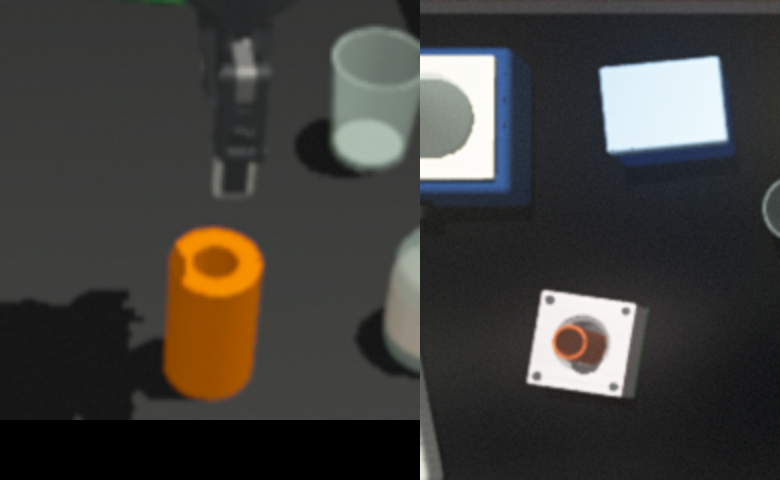

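step_arm(motion=[[[0, -0.1, 0.65], [0, 0, 0], 1], [[0, 0, 1], [0, 0, 0], 1], [[0, 0, 1], [0, 0, 0], 1], [[0, 0, 1], [0, 0, 0], 1], [[0, 0, 1], [0, 0, 0], 1], [[0, 0, 1], [0, 0, 0], 1], [[0, 0, 1], [0, 0, 0], 1], [[0, 0, 0], [0, 0, 0], 1], [[0, 0, 0], [0, 0, 0], 1]])

```text
clock: 13.8
ee_pos: [0.5736, -0.1026, 0.0546]
ee_rot: [-0.001, -0.0, 1.0, 0.0]
force: [-0.4, -0.2, 0.2]
width: 0.0853
```

step_arm(motion=[[[0, 0, 0], [0, 0, 0], -1], [[0, 0, 0], [0, 0, 0], -1], [[0, 0, 0], [0, 0, 0], -1], [[0, 0, 0], [0, 0, 0], -1], [[0, 0, 0], [0, 0, 0], -1], [[0, 0, 0], [0, 0, 0], -1], [[0, 0, 0], [0, 0, 0], -1], [[0, 0, 0], [0, 0, 0], -1]], grip_force=40)

```text
clock: 14.6
ee_pos: [0.5753, -0.1029, 0.0571]
ee_rot: [0.001, 0.0, 1.0, -0.0]
force: [0.7, 1.7, 5.1]
width: 0.0569
```

step_arm(motion=[[[0, 0, -0.5], [0, 0, 0], -1], [[0, 0, -1], [0, 0, 0], -1], [[0, 0, -1], [0, 0, 0], -1], [[0, 0, -1], [0, 0, 0], -1], [[0, 0, -1], [0, 0, 0], -1], [[0, 0, -0.5], [0, 0, 0], -1], [[0.63, -1, 0], [0, 0, 0], -1], [[0.63, -1, 0], [0, 0, 0], -1], [[0.63, -1, 0], [0, 0, 0], -1], [[0.63, -1, 0], [0, 0, 0], -1], [[0.63, -1, 0], [0, 0, 0], -1]])

```text
clock: 15.7
ee_pos: [0.51, -0.2034, 0.1546]
ee_rot: [-0.001, 0.0, 1.0, 0.0]
force: [0.2, -0.4, -1.3]
width: 0.0572
```

step_arm(motion=[[[0.63, -1, 0], [0, 0, 0], -1], [[0.63, -1, 0], [0, 0, 0], -1], [[0.63, -1, 0], [0, 0, 0], -1], [[0.6, -0.95, 0], [0, 0, 0], -1], [[0, 0, 0], [0, 0, 0], -1], [[0, 0, 1], [0, 0, 0], -1], [[0, 0, 1], [0, 0, 0], -1], [[0, 0, 1], [0, 0, 0], -1], [[0, 0, 0.8], [0, 0, 0], -1], [[0, 0, 0.5], [0, 0, 0], -1], [[0, 0, 0.3], [0, 0, 0], -1], [[0, 0, 0], [0, 0, 0], -1]])

```text
clock: 16.9
ee_pos: [0.4611, -0.2814, 0.0626]
ee_rot: [-0.0, 0.0, 1.0, 0.0]
force: [0.2, 0.1, -1.4]
width: 0.0572
```

step_arm(motion=[[[0, 0, 0.1], [0, 0, 0], -1], [[0, 0, 0.1], [0, 0, 0], -1], [[0, 0, 0], [0, 0, 0], -1], [[0, 0, 0], [0, 0, 0], -1]])

```text
clock: 17.3
ee_pos: [0.4623, -0.2824, 0.0611]
ee_rot: [0.001, 0.0, 1.0, -0.001]
force: [-0.3, 3.1, 6.1]
width: 0.0571
```

Contact with the tray floor. I release and retreat upward, then back.

step_arm(motion=[[[0, 0, 0], [0, 0, 0], 1], [[0, 0, 0], [0, 0, 0], 1], [[0, 0, 0], [0, 0, 0], 1], [[0, 0, 0], [0, 0, 0], 1], [[0, 0, 0], [0, 0, 0], 1], [[0, 0, -0.5], [0, 0, 0], 1], [[0, 0, -1], [0, 0, 0], 1], [[0, 0, -1], [0, 0, 0], 1], [[0, 0, -1], [0, 0, 0], 1], [[0, 0, -1], [0, 0, 0], 1], [[0, 0, -1], [0, 0, 0], 1], [[0, 0, -1], [0, 0, 0], 1]])

```text
clock: 18.5
ee_pos: [0.4613, -0.2819, 0.191]
ee_rot: [0.0, 0.0, 1.0, -0.0]
force: [0.3, 0.2, 0.2]
width: 0.0851
```

step_arm(motion=[[[0, 1, -1], [0, 0, 0], 1], [[0, 1, -1], [0, 0, 0], 1], [[0, 1, -1], [0, 0, 0], 1], [[0, 1, 0], [0, 0, 0], 1], [[0, 1, 0], [0, 0, 0], 1], [[0, 1, 0], [0, 0, 0], 1], [[0, 1, 0], [0, 0, 0], 1], [[0, 1, 0], [0, 0, 0], 1], [[0, 1, 0], [0, 0, 0], 1], [[0, 0, 0], [0, 0, 0], 1], [[0, 0, 0], [0, 0, 0], 1], [[0, 0, 0], [0, 0, 0], 1]])

```text
clock: 19.7
ee_pos: [0.4614, -0.1024, 0.2497]
ee_rot: [0.0, 0.0, 1.0, -0.0]
force: [-1.1, -0.2, 0.8]
width: 0.0855
```

```bash
python3 - <<'E'
from h import *
s=imaging.capture("side");t=imaging.capture("top")
cv2.imwrite("pics/c4.png",np.hstack([cv2.resize(s[90:430,220:420],None,fx=1.7,fy=1.7),cv2.resize(t[180:330,80:480],None,fx=1,fy=578/150) if 0 else cv2.copyMakeBorder(t[180:330,80:480],0,428,0,0,0)])[:,:,::-1])
for n,im in(("side",s),("top",t)):
    for c in blobs(im,(6,150,60),(18,255,255)):
        print(n,np.round(cen(c),1),cv2.boundingRect(c))
E
```

```text
side [290.5 361.8] (272, 331, 38, 64)
side [222.8 289.6] (213, 281, 21, 19)
side [ 26.9 287.2] (16, 274, 21, 28)
side [109.2 255.4] (96, 237, 26, 37)
side [ 57.7 273.7] (34, 233, 52, 75)
side [226.9 218. ] (215, 212, 24, 13)
side [ 45.1 186.1] (22, 157, 47, 62)
side [336.4 141.8] (329, 129, 16, 27)
side [ 82.  146.5] (63, 126, 38, 41)
side [118.3 119.6] (98, 95, 40, 49)
side [302.8  93.2] (294, 76, 17, 34)
side [308.1  40.6] (287, 11, 40, 62)
side [191.9  16. ] (65, 0, 240, 39)
side [53.1 43.9] (9, 0, 87, 97)
top [356.9 340.9] (349, 333, 17, 17)
top [134.9 230.7] (127, 223, 17, 17)
```

View pics/c4.png

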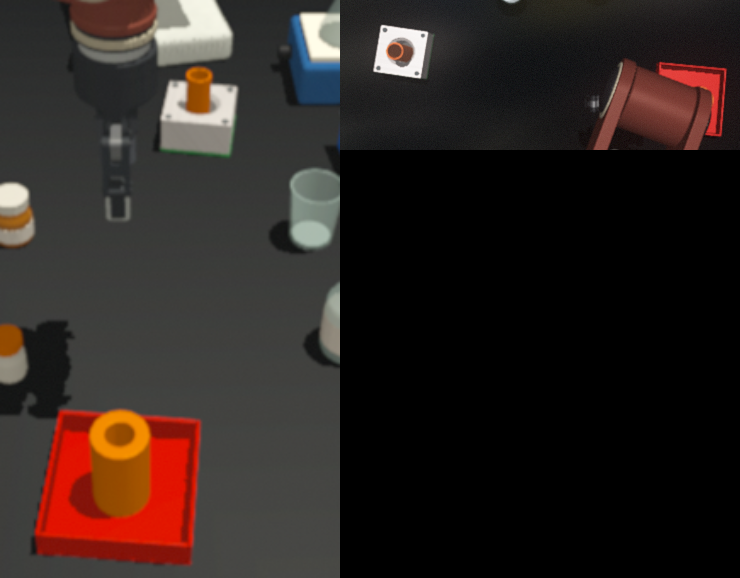

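```bash
python3 - <<'E'
from h import *
print("narrow rim",tri((337.2,134.1),(134.9,230.7)),"wide mid",plane("side",(290.5,361.8),.054))
s=manip.read_state();print(s["clock"],abs(s["qvel"]).max())
manip.job_done()
E
```

```text
narrow rim [0.56937111 0.34297595 0.10566686] wide mid [ 0.46064122 -0.27826522  0.054     ]
19.8 0.0024280704386237563
the job is handed in; nothing more can be done
```

Both adapters are sorted, and I handed the job in at about 19.8 s of the 54 s allowed.

- **Narrow adapter:** it is standing on the bottom of the bore. Triangulating from both cameras put its rim at a height of 0.1057 m, against 0.105 m expected when fully seated. Its axis is about 5 mm from the bore axis, within the 15 mm limit, and it looks upright in both views.
- **Wide adapter:** it is standing upright on the floor of the red tray. Its axis is about 3 mm from the tray centre, against the 60 mm limit. The arm blocked the top camera at the end, so this rests on the side view and the gripper position when it let go.

The gripper was clear of everything and still at hand-in. The highest contact force I saw was about 6 N. The two cameras disagreed by a few millimetres: up to 6 mm for the wide adapter before I picked it up, and about 2–3 mm for the other parts. None of my checks failed.

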